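# Uncap the inspection camera and open its iris to the stop

### The job

Get the upward-looking inspection camera ready: take the cap off the lens and lay it, open side down, on the lab book. Then turn the slim iris ring clockwise, seen from above, until you feel its stop and snug it there with a twist of about 0.5 N m, without forcing it and without touching the fixed rings above and below it, and let go. Leave the pen, the tape, the tweezers and the book where they are.

Things in the scene. Friction and masses are not known exactly. Their poses are not given: they have to be found in the camera images.
- camera: Fixed camera unit that looks straight up: aluminium base plate 120x120x10 mm, grey housing 60x60 mm up to z 58 mm, lens on top to 122 mm. Origin: centre of the plate's underside, on the lens axis; z up along the lens axis.
- iris_ring_mid (a point): Centre of the slim knurled bare-metal iris ring, on the lens axis, half-way up the ring. The ring is 62 mm in diameter and 12 mm high (6 mm above and below this point); the middle of the three rings of the lens. It turns about the vertical lens axis with a drag of about 0.08 N m. Take it across its diameter from above; the pads should bear on it only.
- iris_mark (a point): Short black index line on the iris ring's outer face, 31 mm from the lens axis; turns with the ring. Its angle counts clockwise seen from above, from the -x side of camera. It starts between -0.4 and 0.5 rad. A hidden stop ends its travel somewhere between 0.7 and 1.2 rad, different each time: feel for the torque rising above the drag. The ring stays where it is left.
- front_ring (a point): Centre of the fixed ring above the iris ring: black, 46 mm in diameter, from 8 mm to 26 mm above the centre of the iris ring. Not to be touched.
- rear_ring (a point): Centre of the fixed ring below the iris ring: black, 68 mm in diameter (3 mm wider all round than the iris ring), its top 8 mm below the centre of the iris ring. Not to be touched.
- barrel (a joint): Twist of the whole lens barrel (all three rings) in its stiff mount, rad, clockwise from above positive; 0 unloaded. It is a spring of 20 N m/rad: 0.015 rad is 0.3 N m, 0.025 rad is 0.5 N m, 0.04 rad is 0.8 N m, at which the mount is strained.
- cap_mid (a point): Centre of the loose grey lens cap, half-way up: 56 mm in diameter, 16 mm high, ribbed side, flat top, open below, 40 g. At the start it sits with 1.5 mm play over the front ring; lift it straight up by 15 mm or more to clear it.
- lens_cap: The same cap; origin at the centre of its open lower rim, z out of its flat top (up while it sits on the lens).
- notebook: Closed lab book with a black cover, lying on the worktop: 210 mm along its x, 153 mm along its y, 16 mm thick. Origin: centre of its underside, z up.
- book_spot (a point): A free point on top of the book's cover, 30 mm from the cover's centre toward -x of the book, where the cap fits well away from the pen.
- pen: Slim pen 145 mm long that lies on the book along its y, about 80 mm from the centre toward the book's +x edge. To be left alone.
- tape: Roll of tape, 96 mm in diameter, 25 mm high, flat on the worktop on the -y side of the camera. To be left alone.
- tweezers: Steel tweezers 124 mm long, flat on the worktop on the +x side of the camera. To be left alone.
Things that resemble listed ones, but are neither listed nor needed, are in the scene too. Several things have the shape of the camera; the one meant has the colours described above.

How it is judged:
By the outcome, as a careful person would: the job done as asked, in the order asked, and still so for the second after the job is handed in, with the robot touching nothing.
It also fails if it takes over 72 s, if anything falls off the work surface, if the arm or the gripper's body presses on something with over 40 N, if the wrist force passes 120 N, or if a joint passes its speed limit or range.

### The arm

A 6-joint arm with a two-finger parallel gripper is mounted at the origin on a cart in front of the work surface, level with it; the furniture and walls round the work are solid. World frame = base frame: x ahead of the robot, y to its left, z up, the work surface at z = 0. Lengths are in m, angles in rad, forces in N, time in s.
With the tool pointing down it reaches from about 0.35 to 0.775 m from the base axis. Payload 7.3 kg.
Tool frame: the origin (TCP) lies on the centre line of the jaws, within the pads' length; the fingertips stand 17 mm ahead of it and the grasp point (between the pads) lies 2 mm behind it (robot.tip_extent is the distance from the TCP to the fingertips, in m); z points along the fingers, y is the line along which they close (so a half turn about z gives the same grasp; the last joint's range is limited). The gripper opens to 92 mm and grips with 3 to 60 N. Pads are 19 mm wide; open, the fingers measure 130 mm over their backs; the gripper's body (75 mm by 190 mm) begins 47 mm behind the grasp point.
Start: joints at [1.195, 0.342, 1.524, -0, 1.275, -0.146], TCP at [0.12, 0.511, 0.219] pointing down, gripper open.
Joint ranges: [-2.53, 2.53], [-0.77, 2.02], [0.04, 2.7], [-1, 4.14], [0.28, 2.66], [-3.11, 3.11]. Speed limits (rad/s): [2.57, 2.57, 3.14, 3.14, 3.14, 3.14].

### API

Orientations are given as [roll, pitch, yaw] about the fixed x, y, z axes, in that order (R = Rz(yaw) Ry(pitch) Rx(roll)).
In Python, from cell import robot gives the robot as it stands.
- The arm moves only by the tool step_arm, never from a script. Its argument "motion" is a list of rows, each a list of 2 entries, a list of its own where there are three numbers: the shift along the tool's x, y, z in units of 60 mm (1.0 is 60 mm), then the turn about the tool's z in rad. In form: [[[x, y, z], spin], ...]. A call has 1 to 10 rows; each row is the pose to reach, as a shift and turn from the pose commanded when the call began, along the tool's axes at that moment; what a row does not reach only later rows make up. A row lasts 1/8 s, in which the tool goes at most 62.5 mm and 10.7 degrees, less where a joint would pass 70% of its speed; a pose out of reach is approached as far as the arm can. A call with a gripper value outside its range is refused whole. "hand" is the closure in counts, from 0 (fully open) to 255 (shut), set as the call begins (left out, the last holds). The fingers move at their own pace and stop on an object; "squeeze" is the grip in N (left out, the last holds). Time passes only in rows, so rows that repeat a pose let the fingers close. It gives the time, the measured TCP pose, the force, the opening and the grip force at its end, in the units of the state.
- robot.observe(): the state, without advancing time (a new reading comes with each control period).
- robot.read_camera(name): name is "side" or "top" or "wrist"; returns a dict with "pixels" (400x640x3 uint8, red, green, blue), "intrinsics" (3x3 intrinsics, pixels), "xyz" and "rotation" of the camera in the world; the wrist camera has in their place "T_tool_cam" (4x4, takes a point from camera to tool coordinates, whose origin is the TCP and whose axes are the flange's). Camera axes: x right, y up, looking along -z (the intrinsics and any distortion apply to the point x, -y, -z); pixel columns grow to the right and rows downward; lengths in m; the calibration is good to about 2 mm. A picture is of the moment at which its call begins: read the wrist's pose just before it. There is no depth.
- robot.hand_in(): hands the job in; it is judged then, once.
The state is a dict: "time": time; "qpos": joint angles; "qvel": joint speeds; "joint_efforts": joint torques, N m; "tool_pos": TCP position; "tool_rot": TCP orientation; "contact_force": force on the tool from outside, world axes, zero at the start; "torque": the same for the moment, N m; "opening": finger opening in m; "grip_force": force on a finger pad.
Only numpy, scipy, OpenCV 4.12 (cv2) and the standard library are available. Lean on these libraries where they do the work, as an engineer would, in place of code of your own. Each camera call takes 0.05 s, during which the arm holds its last target. There are 200 camera calls.

## Working session

There is one attempt and no reset: what is moved stays moved. The work goes in short steps, Python scripts to look and compute and a tool call to move; the robot and the scene stay as the last step left them, time stands still between calls to the robot, and variables do not carry over. Pictures are saved under pics/ and viewed, at most 10 in all, crops included, and the job is handed in when it is done.

Besides the shell and the picture viewer there is one more tool, called after "Request:" as name(argument=value, ...) on one line, values as JSON. step_arm: Moves the arm, as the interface text tells. Its arguments: {"type":"object","properties":{"motion":{"type":"array"},"hand":{"type":"number"},"squeeze":{"type":"number"}},"required":["motion"]}

```bash
mkdir -p pics; python3 - <<'E'
from cell import robot
import cv2,numpy as np
print(robot.observe())
for n in ["top","side"]:
    c=robot.read_camera(n); print(n,c["intrinsics"].tolist(),c["xyz"],np.array(c["rotation"]).tolist(),[k for k in c])
    cv2.imwrite(f"pics/{n}0.png",c["pixels"][:,:,::-1])
c=robot.read_camera("wrist");print(c["intrinsics"].tolist(),np.array(c["T_tool_cam"]).tolist())
cv2.imwrite("pics/wrist0.png",c["pixels"][:,:,::-1])
E
```

```text
{'time': 0.0, 'qpos': array([ 1.19501147e+00,  3.42748288e-01,  1.52504376e+00,  1.53619426e-05,
        1.27538982e+00, -1.46009237e-01]), 'qvel': array([-0.00106191,  0.00101606,  0.0007637 , -0.00113882, -0.00012867,
       -0.00043808]), 'joint_efforts': array([ 2.36721098e-04, -4.31238914e+01, -2.44219226e+01,  7.18901306e-02,
        5.56211499e-02, -1.09521932e-04]), 'tool_pos': array([0.11939283, 0.51080374, 0.21832237]), 'tool_rot': array([-3.14002249e+00, -2.45749293e-04,  2.91181236e+00]), 'contact_force': array([-0.68790401, -0.24977508,  0.40630419]), 'torque': array([-0.00994801, -0.03807543, -0.00110241]), 'grip_force': 0.0, 'opening': 0.09176102931039797}
top [[366.7667090169312, 0.0, 316.31252953219786], [0.0, 366.7667090169312, 198.9512749432175], [0.0, 0.0, 1.0]] [0.40921443 0.03929927 0.93964624] [0.13388253942074657, -0.004994190920547981, -1.587142542890664] ['pixels', 'intrinsics', 'xyz', 'rotation']
side [[437.0138758812716, 0.0, 319.4375082655031], [0.0, 437.0138758812716, 201.13889106745486], [0.0, 0.0, 1.0]] [ 0.30537839 -0.55594693  0.6764965 ] [0.8354935340438031, -0.0026459015526218987, -0.3437136327533171] ['pixels', 'intrinsics', 'xyz', 'rotation']
[[337.24889940278064, 0.0, 321.8849280255262], [0.0, 337.24889940278064, 194.13804472123346], [0.0, 0.0, 1.0]] [[-0.0016803051118203958, 0.9667833224414742, 0.2555918309018377, 0.06923482643110247], [0.9999985795421367, 0.0015906926921230597, 0.0005573243817733301, -0.0005966820267763184], [0.00013224385990652217, 0.2555924043194195, -0.9667846220155648, -0.1657465272813774], [0.0, 0.0, 0.0, 1.0]]
```

View pics/top0.png

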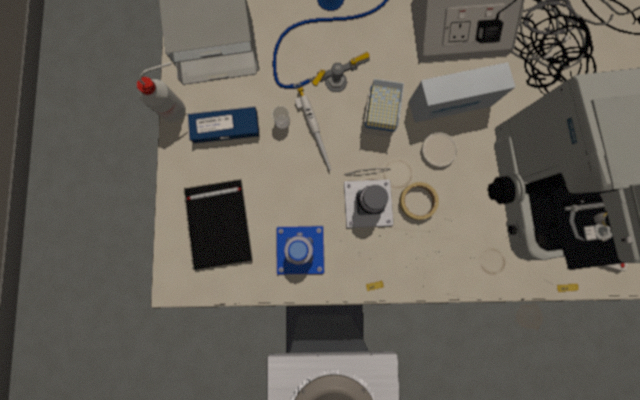

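View pics/side0.png

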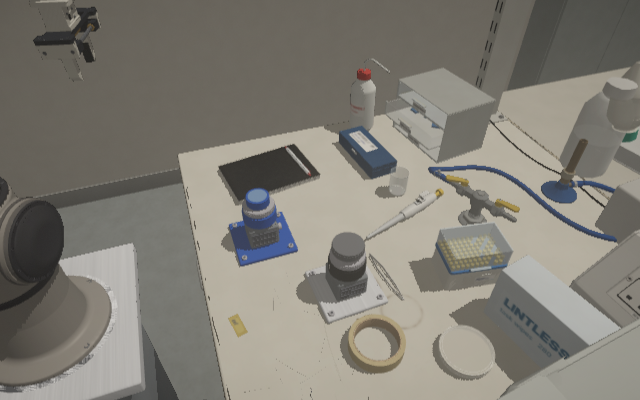

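Top view: grey-capped camera at about (373,198) on a pale plate, book centred near (217,222) with the pen at its upper edge (215,190), tape at (419,200), tweezers at (367,172). The blue decoy is at (300,250). Side view confirms this: cap at (348,243).

```bash
cat > h.py <<'E'
from cell import robot
import cv2,numpy as np
from scipy.spatial.transform import Rotation as R
def cam(n):
    s=robot.observe(); c=robot.read_camera(n); K=np.array(c["intrinsics"])
    if n=="wrist":
        T=np.eye(4);T[:3,:3]=R.from_euler("xyz",s["tool_rot"]).as_matrix();T[:3,3]=s["tool_pos"]
        T=T@np.array(c["T_tool_cam"])
    else:
        T=np.eye(4);T[:3,:3]=R.from_euler("xyz",c["rotation"]).as_matrix();T[:3,3]=c["xyz"]
    return c["pixels"],K,T,s
def ray(K,T,uv,z):
    uv=np.atleast_2d(uv).astype(float)
    d=np.c_[(uv[:,0]-K[0,2])/K[0,0],-(uv[:,1]-K[1,2])/K[1,1],-np.ones(len(uv))]@T[:3,:3].T
    return T[:3,3]+d*((z-T[2,3])/d[:,2])[:,None]
def proj(K,T,p):
    q=(np.atleast_2d(p)-T[:3,3])@T[:3,:3]
    return np.c_[K[0,0]*q[:,0]/-q[:,2]+K[0,2],-K[1,1]*q[:,1]/-q[:,2]+K[1,2]]
E
python3 - <<'E'
from h import *
im,K,T,s=cam("top")
g=cv2.cvtColor(im,cv2.COLOR_RGB2GRAY)
def big(mask,box):
    m=np.zeros_like(mask);x0,y0,x1,y1=box;m[y0:y1,x0:x1]=mask[y0:y1,x0:x1]
    return max(cv2.findContours(m,cv2.RETR_EXTERNAL,cv2.CHAIN_APPROX_NONE)[0],key=cv2.contourArea)
# book
c=big((g<60).astype(np.uint8),(175,170,262,280)); w=ray(K,T,c[:,0],.016)[:,:2].astype(np.float32)
r=cv2.minAreaRect(w);print("book",r); print(cv2.boxPoints(r))
# plate
hsv=cv2.cvtColor(im,cv2.COLOR_RGB2HSV)
print("cols",[(p,im[p[1],p[0]].tolist()) for p in [(350,185),(385,222),(340,215),(373,196),(367,207),(215,190)]])
c=big(((g>150)&(hsv[:,:,1]<25)).astype(np.uint8),(335,170,400,235)); w=ray(K,T,c[:,0],.010)[:,:2].astype(np.float32)
r=cv2.minAreaRect(w);print("plate",r,cv2.boxPoints(r))
print("cap",ray(K,T,(374,198),.124))
cv2.imwrite("pics/topc.png",cv2.resize(im[165:285,175:445,::-1],None,fx=2.9,fy=2.9,interpolation=cv2.INTER_CUBIC))
E
```

```text
book ((0.473395973443985, 0.28240862488746643), (0.2075997292995453, 0.14452964067459106), 8.435986518859863)
[[0.36011764 0.33866367]
 [0.38132074 0.19569778]
 [0.58667433 0.22615358]
 [0.5654712  0.36911947]]
cols [((350, 185), [145, 139, 137]), ((385, 222), [158, 154, 150]), ((340, 215), [154, 141, 124]), ((373, 196), [85, 82, 81]), ((367, 207), [54, 48, 51]), ((215, 190), [52, 51, 48])]
plate ((0.5237051248550415, -0.10042277723550797), (0.1139606237411499, 0.11649777740240097), 1.1204952001571655) [[ 0.46559668 -0.04329928]
 [ 0.46787477 -0.15977478]
 [ 0.5818136  -0.15754628]
 [ 0.5795355  -0.04107077]]
cap [[ 0.5191174  -0.09618861  0.124     ]]
```

View pics/topc.png

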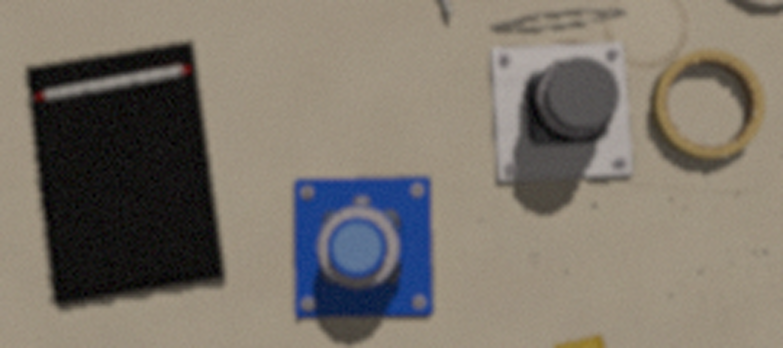

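The crop shows the book with the pen at its far (+x) edge, the grey cap at crop (578,97), and the tape and tweezers where described. All sizes agree to within a few mm: plate about 0.116 m, book 0.208 x 0.145 m. I'll move over the camera and refine with the wrist view.

Request:
step_arm(motion=[[[-1,-0.5,0],0],[[-2,-1,0],-0.1],[[-3,-1.6,0],-0.2],[[-4,-2.1,0],-0.23],[[-5,-2.6,0],-0.23],[[-5.8,-3.1,0],-0.23],[[-5.8,-3.1,0],-0.23],[[-5.8,-3.1,0],-0.23]], hand=0, squeeze=10)

```text
time: 1.2
tool_pos: [0.4168, 0.2498, 0.2187]
tool_rot: [-3.142, -0.0, 3.139]
contact_force: [-0.2, -0.2, 0.6]
opening: 0.0919
grip_force: 0.0
```

Request:
step_arm(motion=[[[-0.3,-1,0],0],[[-0.6,-2,0],0],[[-0.9,-3,0],0],[[-1.2,-4,0],0],[[-1.5,-5,0],0],[[-1.73,-5.8,0],0],[[-1.73,-5.8,0],0],[[-1.73,-5.8,0],0]])

```text
time: 2.2
tool_pos: [0.5195, -0.0957, 0.2187]
tool_rot: [3.141, -0.001, -3.141]
contact_force: [0.4, 0.2, -0.2]
opening: 0.0916
grip_force: 0.0
```

```bash
python3 - <<'E'
from h import *
im,K,T,s=cam("wrist"); print(s["tool_pos"],s["tool_rot"],s["contact_force"],s["torque"],s["qpos"])
cv2.imwrite("pics/w1.png",im[:,:,::-1])
print(proj(K,T,[[.521,-.098,.124],[.521+.028,-.098,.124],[.521-.031,-.098,.096]]))
E
```

```text
[ 0.51952184 -0.09566175  0.21873858] [ 3.14055620e+00 -8.60610396e-04 -3.14069639e+00] [ 0.44632515  0.21089759 -0.18902368] [ 0.02496208  0.01548457 -0.01835768] [-3.27668785e-01  3.48838927e-01  1.51477433e+00  7.34315304e-04
  1.27912850e+00 -1.89957248e+00]
[[319.55655065 196.62110691]
 [319.64332564 229.51177375]
 [319.64539897 153.17068866]]
```

View pics/w1.png

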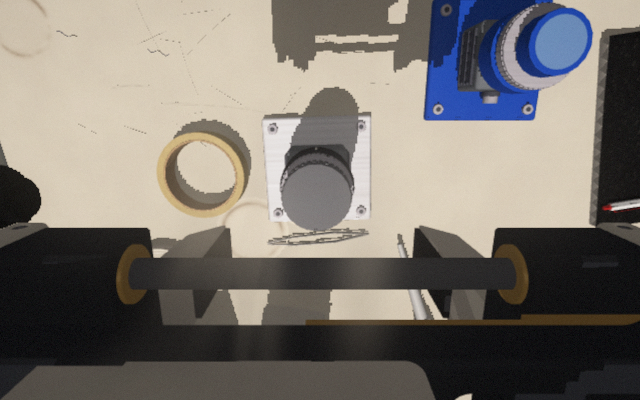

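Wrist view: cap top at about (317,196), radius 36 px. The knurled iris ring shows just above it at (317,165), and the fingers straddle it. Next I'll fit the cap's outline and the plate's bolt holes.

```bash
python3 - <<'E'
from h import *
im,K,T,s=cam("wrist")
g=cv2.cvtColor(im,cv2.COLOR_RGB2GRAY);print(g[196,270:365:3],g[150:235:3,317])
m=((g>75)&(g<150)).astype(np.uint8); m[:160]=0;m[232:]=0;m[:,:275]=0;m[:,:][:,360:]=0
m=cv2.morphologyEx(m,cv2.MORPH_OPEN,np.ones((5,5),np.uint8))
c=max(cv2.findContours(m,cv2.RETR_EXTERNAL,cv2.CHAIN_APPROX_NONE)[0],key=cv2.contourArea)
(x,y),r=cv2.minEnclosingCircle(c);print("circ",x,y,r,cv2.fitEllipse(c),cv2.boundingRect(c))
for z in (.122,.124,.126): print(z,ray(K,T,[(x,y),(x-r,y),(x+r,y)],z))
# plate
hs=cv2.cvtColor(im,cv2.COLOR_RGB2HSV)
print(im[210,275],im[140,275],im[130,255],im[215,365])
p=((hs[:,:,1]<12)&(g>190)).astype(np.uint8);p[:100]=0;p[228:]=0;p[:,:255]=0;p[:,380:]=0
p=cv2.morphologyEx(p,cv2.MORPH_OPEN,np.ones((3,3),np.uint8))
c=np.vstack([k for k in cv2.findContours(p,cv2.RETR_EXTERNAL,cv2.CHAIN_APPROX_NONE)[0] if cv2.contourArea(k)>100])
w=ray(K,T,c[:,0],.010)[:,:2].astype(np.float32);print("plate",cv2.minAreaRect(w))
cv2.imwrite("pics/w1c.png",cv2.resize(im[105:235,250:385,::-1],None,fx=4.5,fy=4.5,interpolation=cv2.INTER_CUBIC))
E
```

```text
[227 228 228 226 130 128 126 126 130 127 123 120 125 124 124 123 126 122
 120 118 121 125 118 122 121 122 126 122 219 218 216 219] [ 39  72  94  93  61 115 118 120 117 122 123 121 123 124 123 122 124 126
 125 125 124 124 122 123 129 127 117 157 135]
circ 315.7956237792969 192.6296844482422 38.693199157714844 ((315.8076171875, 195.54461669921875), (67.0882339477539, 71.94689178466797), 115.67080688476562) (281, 160, 73, 71)
0.122 [[ 0.5183246  -0.10070402  0.122     ]
 [ 0.51832315 -0.13183525  0.122     ]
 [ 0.51832604 -0.06956606  0.122     ]]
0.124 [[ 0.51780663 -0.10066863  0.124     ]
 [ 0.51780519 -0.13156287  0.124     ]
 [ 0.51780807 -0.06976772  0.124     ]]
0.126 [[ 0.51728867 -0.10063325  0.126     ]
 [ 0.51728724 -0.13129049  0.126     ]
 [ 0.51729009 -0.06996939  0.126     ]]
[171 164 163] [231 228 227] [215 202 184] [227 221 216]
plate ((0.5214471817016602, -0.10079300403594971), (0.11513157933950424, 0.11664427816867828), 1.3896121978759766)
```

View pics/w1c.png

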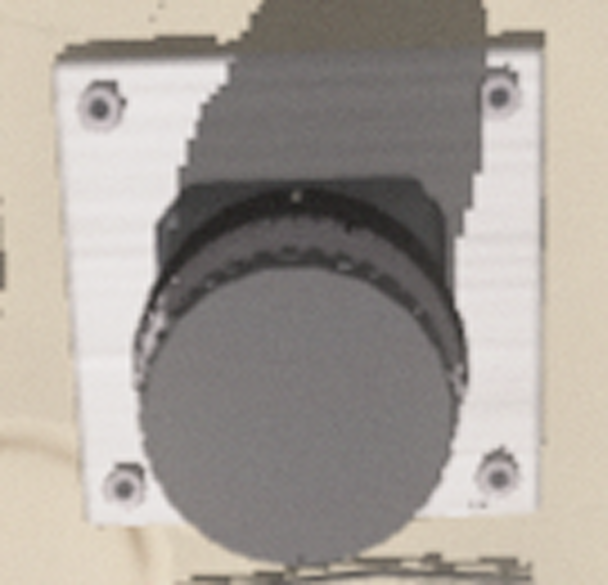

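The cap's centre and the plate's centre agree, putting the lens axis at about (0.5215, -0.1004). Descending on the cap: tips go to z≈0.1045, above the iris ring's top at 0.102.

Request:
step_arm(motion=[[[-0.03,-0.08,0],0],[[-0.03,-0.08,0.6],0],[[-0.03,-0.08,1.1],0],[[-0.03,-0.08,1.4],0],[[-0.03,-0.08,1.55],0],[[-0.03,-0.08,1.62],0],[[-0.03,-0.08,1.62],0],[[-0.03,-0.08,1.62],0]])

```text
time: 3.3
tool_pos: [0.5222, -0.102, 0.1225]
tool_rot: [-3.141, 0.001, -3.141]
contact_force: [-0.0, -0.1, -0.8]
opening: 0.0915
grip_force: 0.0
```

Request:
step_arm(motion=[[[0,0,0],0],[[0,0,0],0],[[0,0,0],0],[[0,0,0],0],[[0,0,0],0],[[0,0,0],0]], hand=255, squeeze=10)

```text
time: 4.05
tool_pos: [0.5217, -0.1019, 0.1218]
tool_rot: [3.141, 0.0, -3.141]
contact_force: [0.4, -0.1, -0.2]
opening: 0.0364
grip_force: 0.0
```

```bash
python3 - <<'E'
from h import *
a=cam("wrist")[0];b=cam("side")[0]; print(robot.observe())
A=a[100:330,200:440];B=cv2.resize(b[170:330,270:430],(460,460),interpolation=cv2.INTER_CUBIC)
A=cv2.resize(A,(340,326));C=np.zeros((460,800,3),np.uint8);C[:326,:340]=A;C[:,340:]=B
cv2.imwrite("pics/m2.png",C[:,:,::-1])
E
```

```text
{'time': 4.15, 'qpos': array([-3.37203661e-01,  4.51984433e-01,  1.64453719e+00,  1.12611521e-04,
        1.04512265e+00, -1.90827297e+00]), 'qvel': array([ 8.45361077e-05, -1.34941324e-03,  2.92376337e-04,  1.91984021e-04,
       -8.15567710e-04, -2.76771110e-04]), 'joint_efforts': array([-3.38676604e-03, -4.56077671e+01, -2.13032359e+01, -5.31159283e-02,
        6.56110235e-02,  1.49910065e-04]), 'tool_pos': array([ 0.52173111, -0.10192269,  0.1217682 ]), 'tool_rot': array([ 3.14148365e+00, -1.64550304e-05, -3.14137618e+00]), 'contact_force': array([ 0.24615096,  0.45623464, -0.46331697]), 'torque': array([0.027169  , 0.06583588, 0.01397127]), 'grip_force': 0.0, 'opening': 0.02870690923265487}
```

View pics/m2.png

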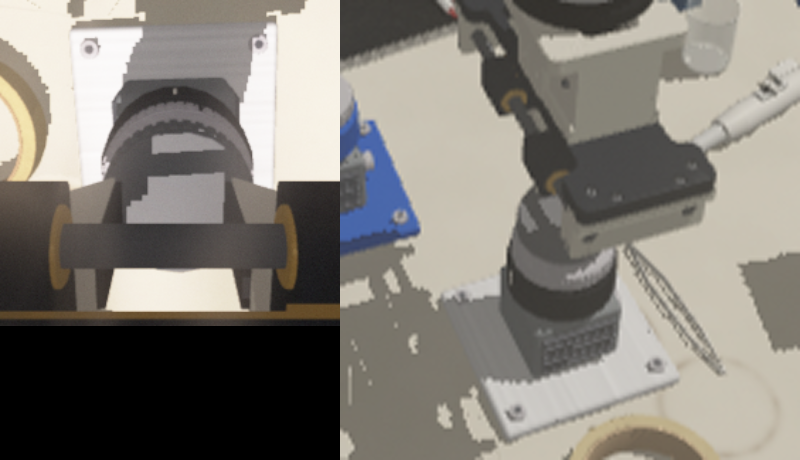

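The picture shows the jaws closing over the cap without gripping it; their shadow falls on its top at (175,185). So the cap's top is lower, or the tips higher, than I assumed. I'll triangulate its height from the saved first views.

```bash
python3 - <<'E'
from h import *
print("tip",robot.tip_extent)
_,K1,T1,_=cam("top");_,K2,T2,s=cam("side")
s0=cv2.imread("pics/side0.png");g=cv2.cvtColor(s0,cv2.COLOR_BGR2GRAY)
print(g[225:305:2,348]);
def rd(K,T,uv):
    a=ray(K,T,uv,0)[0];return T[:3,3],(a-T[:3,3])/np.linalg.norm(a-T[:3,3])
def tri(rs):
    A=sum(np.eye(3)-np.outer(d,d) for o,d in rs);b=sum((np.eye(3)-np.outer(d,d))@o for o,d in rs);return np.linalg.solve(A,b)
Kw=np.array([[337.249,0,321.885],[0,337.249,194.138],[0,0,1]])
Tt=np.eye(4);Tt[:3,:3]=R.from_euler("xyz",[3.14055620,-8.606e-04,-3.14069639]).as_matrix();Tt[:3,3]=[.51952184,-.09566175,.21873858]
Tw=Tt@np.array(robot.read_camera("wrist")["T_tool_cam"])
r1=rd(K1,T1,(374.3,198.4));r3=rd(Kw,Tw,(316.7,197.2))
for v in (240,243): 
  r2=rd(K2,T2,(348.5,v));print(v,tri([r1,r2]),tri([r2,r3]))
P=np.array([.5215,-.1004,0])
for z in (.124,.11,.102,.09,.0): print(z,proj(K2,T2,P+[0,0,z]),proj(K1,T1,P+[0,0,z]),proj(Kw,Tw,P+[0,0,z]))
cv2.imwrite("pics/s0c.png",cv2.resize(s0[215:330,290:405],None,fx=5,fy=5,interpolation=cv2.INTER_CUBIC))
E
```

```text
tip 0.017
[179 180 180 170 115 114 115 115 115 115 114 114 114 114 114 109  77  76
  80  99 106 110  98  68  59  57  57  58  63  81  79  92  72  79  81  71
  83 148 186 182]
240 [ 0.52038474 -0.09663764  0.13036137] [ 0.52031757 -0.10036728  0.13424321]
243 [ 0.5208127  -0.09759886  0.12380473] [ 0.52154123 -0.10035986  0.12670912]
0.124 [[347.97477007 244.24904406]] [[375.83186368 196.92080196]] [[316.56257547 197.22683534]]
0.11 [[347.596956  249.7430022]] [[374.81604089 197.77212097]] [[316.79774501 192.83839704]]
0.102 [[347.38526797 252.82124939]] [[374.25052842 198.24605354]] [[316.92231532 190.51382252]]
0.09 [[347.07330019 257.35770799]] [[373.42185556 198.94052994]] [[317.09724248 187.24955182]]
0.0 [[344.92736116 288.56273681]] [[367.87008452 203.59323928]] [[318.0773834  168.95939449]]
```

View pics/s0c.png

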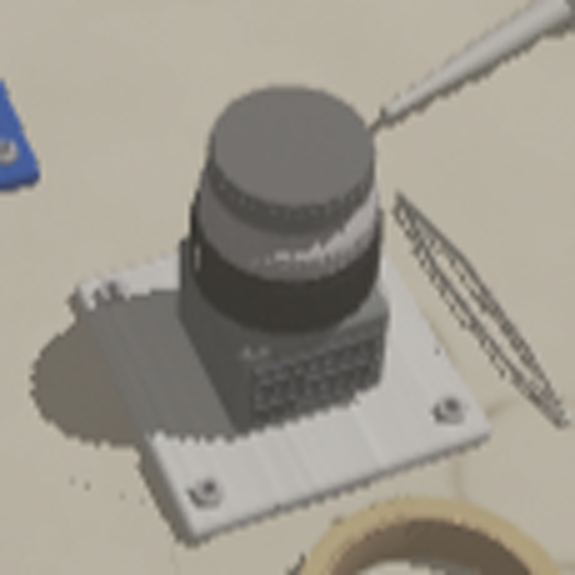

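The cap's top is confirmed at z≈0.124: its centre in the crop, (292,148), is side pixel (348.4,244.6). In the first wrist image the jaw edges (183 px apart at row 228, opening 92 mm) fit fingertips about 23 mm nearer than stated, which would also explain the miss. I'll open, go down to a TCP height of 0.110, which is safe either way, and close again.

Request:
step_arm(motion=[[[0,0,0],0],[[0,0,0],0],[[0,0,0],0],[[0,0,0],0],[[0,0,0],0],[[0,0,0],0],[[0,0,0],0],[[0,0,0.1],0],[[0,0,0.2],0],[[0,0,0.2],0]], hand=0)

```text
time: 5.55
tool_pos: [0.5212, -0.1018, 0.109]
tool_rot: [3.141, -0.002, -3.141]
contact_force: [-0.4, 0.0, 0.1]
opening: 0.0917
grip_force: 0.0
```

Request:
step_arm(motion=[[[0,0,0],0],[[0,0,0],0],[[0,0,0],0],[[0,0,0],0],[[0,0,0],0]], hand=255, squeeze=10)

```text
time: 6.18
tool_pos: [0.5217, -0.1011, 0.1099]
tool_rot: [3.14, 0.0, -3.142]
contact_force: [1.2, 5.0, 0.5]
opening: 0.0553
grip_force: 10.0
```

Opening 55.3 mm at 10 N: it has the cap, so the fingers really are about 23 mm shorter than stated. Lifting.

Request:
step_arm(motion=[[[0,0,-0.15],0],[[0,0,-0.3],0],[[0,0,-0.5],0],[[0,0,-0.8],0],[[0,0,-1.2],0],[[0,0,-1.6],0],[[0,0,-1.6],0]])

```text
time: 7.05
tool_pos: [0.5228, -0.1027, 0.2081]
tool_rot: [-3.14, 0.005, 3.142]
contact_force: [0.8, -0.3, -1.3]
opening: 0.055
grip_force: 10.0
```

```bash
python3 - <<'E'
from h import *
im,K,T,s=cam("wrist"); print({k:np.round(v,4) for k,v in s.items() if k in("tool_pos","tool_rot","opening","grip_force","contact_force")})
b=cam("side")[0]; A=im[90:330,190:460];B=b[120:340,230:460]
C=np.zeros((480,800,3),np.uint8);C[:356,:400]=cv2.resize(A,(400,356));C[:383,400:]=cv2.resize(B,(400,383))
cv2.imwrite("pics/m3.png",C[:,:,::-1])
E
```

```text
{'tool_pos': array([ 0.5228, -0.1027,  0.2081]), 'tool_rot': array([-3.1395,  0.0046,  3.1415]), 'contact_force': array([ 0.7978, -0.2778, -1.2938]), 'grip_force': np.float64(10.0), 'opening': np.float64(0.055)}
```

View pics/m3.png

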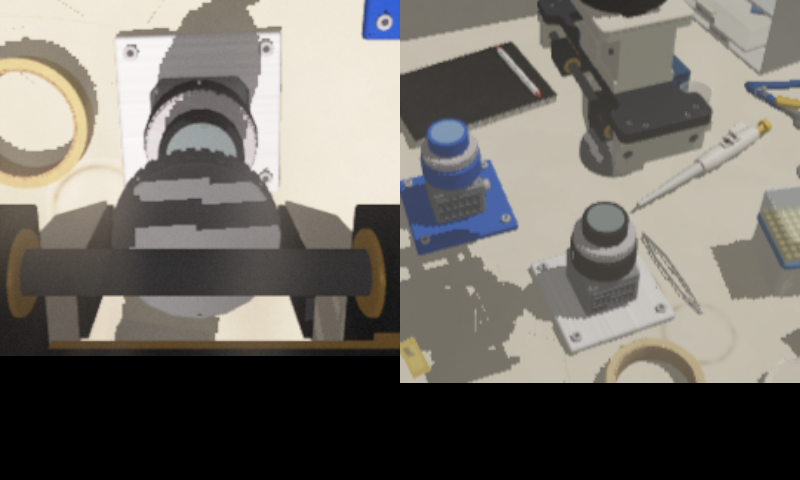

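The left half shows the cap held between the fingers at (195,230). The right half shows the bare front ring at (603,225), with the camera unit undisturbed. Carrying the cap to the book.

Request:
step_arm(motion=[[[0.2,0.8,0],0],[[0.35,1.6,0],0],[[0.5,2.5,0],0],[[0.7,3.4,0],0],[[0.9,4.3,0],0],[[1.1,5.2,0],0],[[1.25,5.9,0],0],[[1.28,6.33,0],0],[[1.28,6.33,0],0],[[1.28,6.33,0],0]])

```text
time: 8.4
tool_pos: [0.4446, 0.277, 0.205]
tool_rot: [-3.14, -0.001, -3.141]
contact_force: [-0.8, 0.0, -0.3]
opening: 0.0554
grip_force: 10.0
```

Request:
step_arm(motion=[[[0,0,0.7],0],[[0,0,1.4],0],[[0,0,2.0],0],[[0,0,2.5],0],[[0,0,2.8],0],[[0,0,3.0],0],[[0,0,3.1],0],[[0,0,3.1],0]])

```text
time: 9.4
tool_pos: [0.445, 0.2776, 0.0199]
tool_rot: [3.142, 0.0, 3.141]
contact_force: [0.6, 0.4, 1.0]
opening: 0.0552
grip_force: 10.0
```

Request:
step_arm(motion=[[[0,0,0.02],0],[[0,0,0.04],0],[[0,0,0.06],0],[[0,0,0.07],0]])

```text
time: 9.9
tool_pos: [0.4449, 0.2779, 0.0157]
tool_rot: [3.141, 0.0, -3.141]
contact_force: [-0.3, -0.3, -0.3]
opening: 0.0556
grip_force: 10.0
```

Request:
step_arm(motion=[[[0,0,0.01],0],[[0,0,0.02],0],[[0,0,0.02],0]])

```text
time: 10.28
tool_pos: [0.4448, 0.2779, 0.0144]
tool_rot: [3.142, -0.0, -3.141]
contact_force: [0.8, 0.5, -0.9]
opening: 0.0553
grip_force: 10.0
```

Request:
step_arm(motion=[[[0,0,0.01],0],[[0,0,0.02],0],[[0,0,0.02],0]])

```text
time: 10.65
tool_pos: [0.4448, 0.2778, 0.0132]
tool_rot: [3.142, -0.0, -3.141]
contact_force: [0.5, -1.4, -1.4]
opening: 0.0553
grip_force: 10.0
```

Request:
step_arm(motion=[[[0,0,0.01],0],[[0,0,0.02],0],[[0,0,0.02],0]])

```text
time: 11.02
tool_pos: [0.4448, 0.2778, 0.0119]
tool_rot: [3.142, -0.0, -3.141]
contact_force: [-1.4, 0.6, -0.1]
opening: 0.0553
grip_force: 10.0
```

```bash
python3 - <<'E'
from h import *
f=[]
for _ in range(4): robot.read_camera("wrist"); f.append(robot.observe()["contact_force"])
print(np.mean(f,0),np.std(f,0),robot.observe()["tool_pos"],robot.observe()["joint_efforts"])
E
```

```text
[-0.18595676 -0.12174482 -0.22159863] [0.30294255 0.56877842 0.42139834] [0.44487189 0.27787174 0.01205307] [ 7.46052547e-05 -4.78022504e+01 -1.63241225e+01 -6.50008133e-04
  8.95465189e-02 -4.02502360e-05]
```

Request:
step_arm(motion=[[[0,0,0.01],0],[[0,0,0.02],0],[[0,0,0.02],0]])

```text
time: 11.6
tool_pos: [0.445, 0.2779, 0.0115]
tool_rot: [3.141, 0.001, -3.141]
contact_force: [-1.4, -1.6, 6.5]
opening: 0.0553
grip_force: 10.0
```

Request:
step_arm(motion=[[[0,0,0.01],0],[[0,0,0.02],0],[[0,0,0.02],0]])

```text
time: 11.98
tool_pos: [0.4452, 0.2779, 0.0108]
tool_rot: [3.141, 0.001, -3.141]
contact_force: [-3.3, -2.0, 10.7]
opening: 0.0548
grip_force: 10.0
```

Rim contact on the book at a TCP height of about 0.0117. I'll release and rise.

Request:
step_arm(motion=[[[0,0,-0.02],0],[[0,0,-0.02],0],[[0,0,-0.02],0],[[0,0,-0.02],0],[[0,0,-0.02],0],[[0,0,-0.4],0],[[0,0,-1.0],0],[[0,0,-1.8],0],[[0,0,-2.4],0],[[0,0,-2.4],0]], hand=0)

```text
time: 13.22
tool_pos: [0.4464, 0.2786, 0.1565]
tool_rot: [3.139, 0.006, -3.141]
contact_force: [-0.9, 0.6, -0.6]
opening: 0.092
grip_force: 0.0
```

```bash
python3 - <<'E'
from h import *
print(robot.observe()["tool_pos"],robot.observe()["opening"])
im=cam("wrist")[0];b=cam("side")[0]; A=im[100:330,180:470];B=b[120:260,190:360]
C=np.zeros((420,800,3),np.uint8);C[:317,:400]=cv2.resize(A,(400,317));C[:329,400:]=cv2.resize(B,(400,329))
cv2.imwrite("pics/m4.png",C[:,:,::-1])
E
```

```text
[0.44641403 0.27857566 0.15654033] 0.0919973486783671
```

View pics/m4.png

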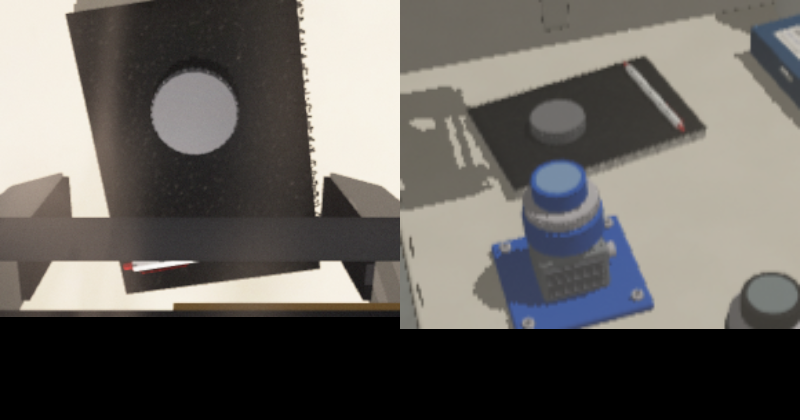

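Cap lies flat, open side down, on the book ((195,112) wrist, (557,120) side), and the pen is untouched. The stated fingertip length proved wrong, so I'll measure it by touching the bare worktop near (0.52, 0.14) with the jaws at about 62 mm.

Request:
step_arm(motion=[[[-0.6,-1.1,0],0],[[-1.23,-2.31,0],0],[[-1.23,-2.31,0],0],[[-1.23,-2.31,0.8],0],[[-1.23,-2.31,1.6],0],[[-1.23,-2.31,2.1],0],[[-1.23,-2.31,2.2],0],[[-1.23,-2.31,2.2],0]], hand=85)

```text
time: 14.32
tool_pos: [0.5185, 0.1393, 0.0213]
tool_rot: [-3.142, -0.001, -3.141]
contact_force: [-0.9, 0.4, 0.6]
opening: 0.0609
grip_force: 0.0
```

Request:
step_arm(motion=[[[0,0,0.02],0],[[0,0,0.04],0],[[0,0,0.06],0],[[0,0,0.08],0],[[0,0,0.08],0]])

```text
time: 14.95
tool_pos: [0.5186, 0.1393, 0.0168]
tool_rot: [3.141, -0.0, -3.141]
contact_force: [-0.3, -0.1, -0.2]
opening: 0.0612
grip_force: 0.0
```

Request:
step_arm(motion=[[[0,0,0.02],0],[[0,0,0.04],0],[[0,0,0.06],0],[[0,0,0.08],0],[[0,0,0.08],0]])

```text
time: 15.58
tool_pos: [0.5186, 0.1393, 0.0119]
tool_rot: [3.142, -0.0, -3.141]
contact_force: [0.4, 0.3, -0.5]
opening: 0.0612
grip_force: 0.0
```

Request:
step_arm(motion=[[[0,0,0.02],0],[[0,0,0.04],0],[[0,0,0.06],0],[[0,0,0.06],0]])

```text
time: 16.08
tool_pos: [0.5186, 0.1393, 0.0083]
tool_rot: [3.142, -0.0, -3.141]
contact_force: [-0.5, 0.9, -1.0]
opening: 0.0609
grip_force: 0.0
```

Request:
step_arm(motion=[[[0,0,0.02],0],[[0,0,0.04],0],[[0,0,0.06],0],[[0,0,0.08],0],[[0,0,0.08],0]])

```text
time: 16.7
tool_pos: [0.5186, 0.1393, 0.0035]
tool_rot: [3.142, -0.0, -3.141]
contact_force: [0.1, -0.5, -0.0]
opening: 0.0615
grip_force: 0.0
```

Request:
step_arm(motion=[[[0,0,0.02],0],[[0,0,0.04],0],[[0,0,0.06],0],[[0,0,0.06],0]])

```text
time: 17.2
tool_pos: [0.5186, 0.1393, -0.0001]
tool_rot: [3.142, -0.0, -3.141]
contact_force: [-0.8, 0.5, -0.0]
opening: 0.0615
grip_force: 0.0
```

Request:
step_arm(motion=[[[0,0,0.02],0],[[0,0,0.04],0],[[0,0,0.05],0],[[0,0,0.05],0]])

```text
time: 17.7
tool_pos: [0.5186, 0.1393, -0.0031]
tool_rot: [3.142, -0.0, -3.141]
contact_force: [1.0, -0.0, 0.7]
opening: 0.0615
grip_force: 0.0
```

Request:
step_arm(motion=[[[0,0,0.02],0],[[0,0,0.03],0],[[0,0,0.03],0]])

```text
time: 18.08
tool_pos: [0.5187, 0.1393, -0.0048]
tool_rot: [3.142, -0.0, -3.141]
contact_force: [0.1, 0.1, 0.0]
opening: 0.0614
grip_force: 0.0
```

Request:
step_arm(motion=[[[0,0,0.02],0],[[0,0,0.03],0],[[0,0,0.03],0]])

```text
time: 18.45
tool_pos: [0.5187, 0.1393, -0.0066]
tool_rot: [3.142, -0.0, -3.141]
contact_force: [-0.5, 0.3, 0.1]
opening: 0.061
grip_force: 0.0
```

Request:
step_arm(motion=[[[0,0,0.02],0],[[0,0,0.03],0],[[0,0,0.03],0]])

```text
time: 18.82
tool_pos: [0.5188, 0.1393, -0.0074]
tool_rot: [3.141, 0.001, -3.141]
contact_force: [-2.8, -1.1, 8.6]
opening: 0.0617
grip_force: 4.5
```

Table contact at a TCP height of about -0.007, so the tips are 7 mm behind the reported TCP, which agrees with the image. For the ring I'll put the tips at about 0.096, i.e. TCP 0.089. Rising, then moving to the lens axis with the jaws open.

Request:
step_arm(motion=[[[0,0,-0.5],0],[[0,0,-1.5],0],[[0,0,-2.5],0],[[-0.01,-0.6,-3.3],0],[[-0.02,-1.5,-3.3],0],[[-0.03,-2.4,-3.3],0],[[-0.04,-3.2,-3.3],0],[[-0.05,-3.99,-3.3],0],[[-0.05,-3.99,-3.3],0],[[-0.05,-3.99,-3.3],0]], hand=0)

```text
time: 20.08
tool_pos: [0.5215, -0.0997, 0.1894]
tool_rot: [3.141, -0.0, 3.141]
contact_force: [0.9, 0.5, 0.5]
opening: 0.0919
grip_force: 0.0
```

Request:
step_arm(motion=[[[0,0,0.6],0],[[0,0,1.1],0],[[0,0,1.4],0],[[0,0,1.6],0],[[0,0,1.67],0],[[0,0,1.67],0],[[0,0,1.67],0]])

```text
time: 20.95
tool_pos: [0.5222, -0.1002, 0.0901]
tool_rot: [-3.141, 0.001, -3.141]
contact_force: [0.5, -0.2, 0.5]
opening: 0.0919
grip_force: 0.0
```

```bash
python3 - <<'E'
from h import *
im,K,T,s=cam("side");print(s["tool_pos"],s["contact_force"],s["torque"])
p=s["tool_pos"]
o=lambda v:(np.round((proj(K,T,v)-[290,200])*6)).astype(int).tolist()
# pad tips -y finger: inner edge at y-0.046, x+-0.0095
for t in (.007,.001): print(t,o([[p[0]+dx,p[1]-.046-dy,p[2]+t] for dx in(-.0095,.0095) for dy in (0,.019)]))
a=[.5215,-.1004]
for z,r in ((.102,.031),(.090,.031),(.088,.034)): print(z,o([[a[0],a[1]-r,z],[a[0]-r,a[1],z]]))
C=cv2.resize(im[200:300,290:420],None,fx=6,fy=6,interpolation=cv2.INTER_CUBIC)
cv2.imwrite("pics/m5.png",C[:,:,::-1])
E
```

```text
[ 0.52220199 -0.10016966  0.09010969] [ 0.51093294 -0.2390272   0.48669822] [0.03110399 0.01517697 0.02009904]
0.007 [[377, 455], [404, 507], [440, 437], [468, 488]]
0.001 [[376, 468], [403, 521], [438, 450], [467, 502]]
0.102 [[386, 396], [244, 344]]
0.09 [[384, 423], [243, 372]]
0.088 [[388, 435], [233, 379]]
```

View pics/m5.png

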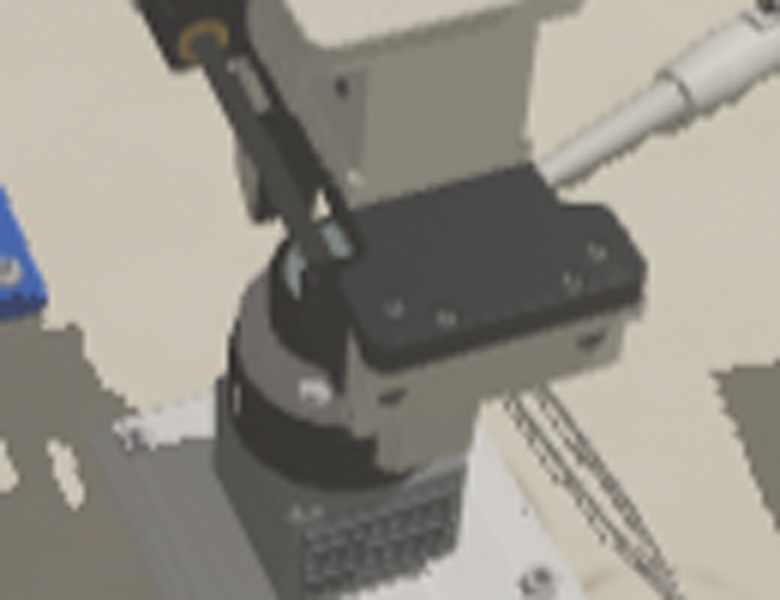

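The picture shows the -y finger's tip at about (380–470, 445–475), beside the light iris ring, whose front lower edge is near (315,395); the black rear ring is below it. I'll check the ring heights against the unoccluded first side image numerically before closing.

```bash
python3 - <<'E'
from h import *
_,K,T,s=cam("side");wi,Kw,Tw,s=cam("wrist")
a=np.array([.5215,-.1004]);d=T[:2,3]-a;d/=np.linalg.norm(d)
for z,r in((.124,.028),(.108,.028),(.102,.031),(.09,.031),(.088,.034),(.058,.034)):
    print(z,r,proj(K,T,np.r_[a+d*r,z]).round(1), "back",proj(K,T,np.r_[a-d*r,z]).round(1))
g=cv2.cvtColor(cv2.imread("pics/side0.png"),cv2.COLOR_BGR2GRAY)
print([(r,int(g[r,345]),int(g[r,340])) for r in range(228,292)])
# wrist view, open fingers: iris/rear ring silhouettes toward robot (-x)
for z,r in((.122,.023),(.102,.031),(.09,.031),(.088,.034)): print("w",z,proj(Kw,Tw,[a[0]-r,a[1],z]).round(1))
gw=cv2.cvtColor(wi,cv2.COLOR_RGB2GRAY);print([(r,int(gw[r,319])) for r in range(90,250,2)])
E
```

```text
0.124 0.028 [[347.1 256.8]] back [[348.8 232.4]]
0.108 0.028 [[346.7 263.1]] back [[348.4 238.7]]
0.102 0.031 [[346.4 266.7]] back [[348.3 239.7]]
0.09 0.031 [[346.1 271.3]] back [[348.  244.3]]
0.088 0.034 [[346.  273.4]] back [[348.  243.8]]
0.058 0.034 [[345.2 284.2]] back [[347.3 254.7]]
[(228, 180, 180), (229, 180, 179), (230, 180, 180), (231, 171, 180), (232, 139, 170), (233, 115, 135), (234, 115, 115), (235, 115, 114), (236, 115, 115), (237, 115, 114), (238, 115, 114), (239, 114, 115), (240, 114, 114), (241, 114, 114), (242, 114, 114), (243, 115, 114), (244, 114, 114), (245, 114, 114), (246, 114, 114), (247, 114, 114), (248, 114, 114), (249, 114, 114), (250, 114, 114), (251, 114, 114), (252, 114, 114), (253, 114, 107), (254, 113, 88), (255, 103, 79), (256, 80, 82), (257, 82, 75), (258, 76, 76), (259, 76, 78), (260, 76, 87), (261, 82, 98), (262, 94, 98), (263, 97, 98), (264, 97, 97), (265, 121, 98), (266, 138, 101), (267, 108, 106), (268, 98, 101), (269, 98, 86), (270, 87, 58), (271, 61, 57), (272, 59, 57), (273, 60, 57), (274, 57, 57), (275, 57, 58), (276, 57, 57), (277, 56, 5
[... 541 characters left out ...]
24), (130, 127), (132, 133), (134, 135), (136, 136), (138, 131), (140, 127), (142, 126), (144, 126), (146, 130), (148, 129), (150, 126), (152, 128), (154, 131), (156, 129), (158, 123), (160, 119), (162, 65), (164, 68), (166, 66), (168, 66), (170, 48), (172, 98), (174, 105), (176, 90), (178, 38), (180, 38), (182, 46), (184, 74), (186, 90), (188, 94), (190, 104), (192, 103), (194, 102), (196, 100), (198, 104), (200, 102), (202, 103), (204, 102), (206, 106), (208, 68), (210, 36), (212, 36), (214, 30), (216, 35), (218, 31), (220, 36), (222, 35), (224, 36), (226, 34), (228, 34), (230, 117), (232, 153), (234, 153), (236, 152), (238, 154), (240, 161), (242, 171), (244, 171), (246, 173), (248, 171)]
```

```bash
python3 - <<'E'
from h import *
im,K,T,s=cam("side");a=cv2.imread("pics/side0.png")[:,:,::-1]
d=(np.abs(im.astype(int)-a).sum(2)>40)
for r in range(262,290): print(r,"".join("#" if v else "." for v in d[r,340:385]), im[r,352:372:2].mean(1 if False else -1).astype(int).tolist())
E
```

```text
262 .....##.####....######..##.#####..##...###### [92, 87, 99, 118, 118, 119, 118, 119, 118, 118]
263 ####.##.#####.#.#####...#########.##.#..####. [117, 118, 118, 117, 118, 118, 118, 118, 118, 118]
264 #####.#.####.#.#####...##########...##.#...## [118, 117, 110, 118, 118, 118, 118, 118, 119, 119]
265 ########....######...############.######..### [117, 104, 88, 118, 117, 118, 118, 118, 118, 119]
266 #.######.########....############..#####...## [116, 73, 84, 117, 117, 117, 118, 118, 118, 135]
267 ..##.........##..#.###########..##.#.###.#..# [116, 86, 105, 118, 118, 118, 118, 118, 119, 172]
268 ..........####...###################.######.# [118, 109, 118, 117, 118, 119, 118, 118, 120, 191]
269 .........############################.######. [118, 116, 118, 118, 118, 118, 118, 117, 120, 191]
270 .......#.################.###.######.#.###.#. [118, 116, 117, 117, 118, 118, 117, 118, 123, 194]
271 ........#####################.########..##### [117, 116, 115, 117, 118, 117, 118, 118, 126, 199]
272 ........###############################.##### [105, 113, 112, 118, 118, 118, 118, 118, 129, 2
[... 950 characters left out ...]
, 97, 98, 104, 93, 104, 202, 203]
283 ...........................################## [86, 89, 102, 100, 101, 84, 75, 106, 200, 204]
284 ...........................################## [89, 99, 103, 90, 77, 87, 79, 109, 200, 205]
285 ...........................################## [96, 100, 81, 74, 77, 91, 82, 115, 201, 203]
286 ...........................################## [90, 77, 87, 82, 83, 88, 81, 125, 201, 202]
287 ..........................################### [89, 79, 89, 92, 89, 100, 90, 140, 201, 201]
288 ..........................################### [100, 83, 88, 101, 91, 77, 98, 149, 200, 200]
289 ..........................################### [92, 88, 100, 81, 74, 77, 93, 162, 200, 201]
```

The finger's inner tip edge projects at about (353,277), versus a prediction of (352.8,275.8) for tip z≈0.097. Ring edges (270.5 vs 271.3) and cap rows also match the spec. I'll lower 2.4 mm and close gently first.

Request:
step_arm(motion=[[[0,0,0.02],0],[[0,0,0.04],0],[[0,0,0.04],0],[[0,0,0.04],0],[[0,0,0.04],0],[[0,0,0.04],0]], hand=255, squeeze=8)

```text
time: 21.9
tool_pos: [0.5217, -0.1001, 0.0869]
tool_rot: [3.142, -0.0, -3.141]
contact_force: [0.1, 0.7, -0.7]
opening: 0.0614
grip_force: 8.0
```

```bash
python3 - <<'E'
from h import *
f=[];t=[]
for _ in range(4): robot.read_camera("wrist"); s=robot.observe();f.append(s["contact_force"]);t.append(s["torque"])
print(np.mean(f,0),np.mean(t,0),np.std(t,0),s["tool_pos"],s["opening"],s["grip_force"],s["time"])
E
```

```text
[ 0.16737585 -0.39253441 -1.0986369 ] [-0.03883169 -0.01155084 -0.00735027] [0.02748109 0.02448554 0.03062571] [ 0.52168542 -0.10010725  0.08693417] 0.06175488873679371 7.9999034106731415 22.1
```

Gripped on the ring only: opening 61.6 mm, centred, negligible side force. The light 8 N grip limits torque by slipping, so I'll use it to search for the stop.

Request:
step_arm(motion=[[[0,0,0],0.04],[[0,0,0],0.08],[[0,0,0],0.12],[[0,0,0],0.16],[[0,0,0],0.16]])

```text
time: 22.72
tool_pos: [0.5217, -0.1, 0.0869]
tool_rot: [3.141, -0.0, 2.982]
contact_force: [-0.1, 0.4, -1.5]
opening: 0.0615
grip_force: 8.0
```

```bash
cat > t.py <<'E'
from h import *
S=[]
for _ in range(6): robot.read_camera("wrist"); s=robot.observe();S.append(np.r_[s["contact_force"],s["torque"],s["tool_rot"][2]])
print("F,M,yaw",np.mean(S,0).round(4),s["opening"],s["grip_force"],s["time"],s["tool_pos"],s["qpos"][5])
E
python3 t.py
```

```text
F,M,yaw [ 0.1628  0.2406 -1.3456  0.1063 -0.0186 -0.005   2.9824] 0.06189954973118862 7.999877035617828 23.025 [ 0.52169039 -0.10002882  0.08694502] -1.7453519495390453
```

Request:
step_arm(motion=[[[0,0,0],0.04],[[0,0,0],0.08],[[0,0,0],0.12],[[0,0,0],0.16],[[0,0,0],0.16]])

```text
time: 23.65
tool_pos: [0.5217, -0.0999, 0.0869]
tool_rot: [3.141, -0.0, 2.822]
contact_force: [0.0, 1.1, -0.4]
opening: 0.0614
grip_force: 8.0
```

```bash
python3 t.py
```

```text
F,M,yaw [ 0.1845  1.5559 -1.9656  0.3218 -0.1069  0.0149  2.8224] 0.06147094166695823 7.9999420791864395 23.95 [ 0.52169594 -0.09999431  0.08696938] -1.5853823826335138
```

Request:
step_arm(motion=[[[0,0,0],0.04],[[0,0,0],0.08],[[0,0,0],0.12],[[0,0,0],0.16],[[0,0,0],0.16]])

```text
time: 24.58
tool_pos: [0.5217, -0.0999, 0.087]
tool_rot: [3.141, -0.0, 2.662]
contact_force: [1.2, 2.6, -1.3]
opening: 0.0612
grip_force: 8.0
```

```bash
python3 t.py
```

```text
F,M,yaw [ 1.2802  3.5496 -2.3467  0.5956 -0.1938  0.0295  2.6624] 0.0615998875473245 7.999889999628067 24.875 [ 0.52172312 -0.09994317  0.08695827] -1.4254302273097272
```

Request:
step_arm(motion=[[[0,0.005,0],0.0],[[0,0.01,0],0.04],[[0,0.01,0],0.08],[[0,0.01,0],0.12],[[0,0.01,0],0.12]], squeeze=15)

```text
time: 25.5
tool_pos: [0.5218, -0.0997, 0.0869]
tool_rot: [-3.141, -0.0, 2.542]
contact_force: [1.0, 1.5, -2.0]
opening: 0.0617
grip_force: 15.0
```

```bash
python3 t.py
```

```text
F,M,yaw [-0.3761  1.6272 -2.4129  0.2647  0.0048 -0.0093  2.5424] 0.061271283577912374 14.99973401427269 25.8 [ 0.52184922 -0.09969208  0.08694142] -1.3042305550904436
```

Request:
step_arm(motion=[[[0,0,0],0.04],[[0,0,0],0.08],[[0,0,0],0.12],[[0,0,0],0.12]])

```text
time: 26.3
tool_pos: [0.5219, -0.0996, 0.087]
tool_rot: [-3.142, -0.0, 2.422]
contact_force: [-0.7, 1.2, -1.9]
opening: 0.0614
grip_force: 15.0
```

```bash
python3 t.py
```

```text
F,M,yaw [-0.6192  1.0767 -3.0861  0.2041  0.0577  0.0394  2.4225] 0.06112623300012206 14.999822527170181 26.6 [ 0.52192977 -0.09966043  0.08696504] -1.1842690267232743
```

```bash
sed -i 's/s\["tool_rot"\]\[2\]\]/s["tool_rot"][2],s["joint_efforts"][5]]/' t.py; python3 t.py
```

```text
F,M,yaw [-0.3183  0.9706 -2.5955  0.1258  0.1142  0.033   2.422   0.0173] 0.061321048232202156 14.999682605266571 26.9 [ 0.52195773 -0.09964815  0.08697607] -1.184001565646481
```

Request:
step_arm(motion=[[[0,0,0],0.04],[[0,0,0],0.08],[[0,0,0],0.12],[[0,0,0],0.12]])

```text
time: 27.4
tool_pos: [0.5223, -0.0999, 0.0872]
tool_rot: [-3.142, 0.001, 2.303]
contact_force: [0.3, -0.3, -0.7]
opening: 0.0614
grip_force: 15.0
```

```bash
python3 t.py
```

```text
F,M,yaw [-0.1123 -0.9901 -0.9217 -0.1527  0.0383  0.5977  2.3029  0.6139] 0.0613701871921912 14.999797493219376 27.7 [ 0.52226527 -0.09980763  0.08722499] -1.0644442807995285
```

Request:
step_arm(motion=[[[0,0,0],0.04],[[0,0,0],0.08],[[0,0,0],0.08]])

```text
time: 28.08
tool_pos: [0.5223, -0.0998, 0.0873]
tool_rot: [3.141, 0.001, 2.222]
contact_force: [-0.4, -0.1, 0.7]
opening: 0.0613
grip_force: 15.0
```

```bash
python3 t.py
```

```text
F,M,yaw [ 8.6800e-02 -1.0280e+00  1.5470e+00 -2.2640e-01 -1.6000e-03  5.8590e-01
  2.2225e+00  5.9640e-01] 0.06099172485847633 15.000337958335876 28.375 [ 0.52225478 -0.09974066  0.08724743] -0.9843006362899203
```

The stop is found. Torque levelled at about 0.59 N m, limited by pad slip and below the 0.8 N m strain, so the ring is snug. Letting go and rising.

Request:
step_arm(motion=[[[0,0,0],0],[[0,0,0],0],[[0,0,0],0],[[0,0,0],0],[[0,0,0],0],[[0,0,-0.3],0],[[0,0,-0.8],0],[[0,0,-1.5],0],[[0,0,-2.2],0],[[0,0,-2.2],0]], hand=0)

```text
time: 29.62
tool_pos: [0.5237, -0.1001, 0.2224]
tool_rot: [3.137, 0.006, 2.222]
contact_force: [-0.5, 0.9, -0.8]
opening: 0.0922
grip_force: 0.0
```

```bash
python3 - <<'E'
from h import *
a=cv2.imread("pics/top0.png")[:,:,::-1]
b,K,T,s=cam("side"); print(s["tool_pos"],s["opening"],s["contact_force"],s["time"])
s0=cv2.imread("pics/side0.png")[:,:,::-1]
d=(np.abs(b.astype(int)-s0).sum(2)>60).astype(np.uint8)
n,_,st,c=cv2.connectedComponentsWithStats(cv2.morphologyEx(d,cv2.MORPH_OPEN,np.ones((3,3),np.uint8)))
print([(st[i][:5].tolist()) for i in range(1,n) if st[i][4]>25])
# cap on the book, side view, top at z .032
print(proj(K,T,[.4448,.2778,.032]))
E
```

```text
[ 0.52369923 -0.10012407  0.22244431] 0.09222357045141212 [-0.46124738  0.93068471 -0.75665155] 29.625
[[0, 0, 99, 204, 12263], [295, 0, 120, 218, 11432], [245, 162, 24, 19, 354], [298, 162, 13, 13, 72], [363, 163, 7, 8, 39], [373, 162, 6, 16, 60], [60, 173, 15, 21, 165], [12, 200, 12, 11, 63], [30, 201, 15, 6, 59], [3, 203, 61, 99, 3303], [21, 207, 8, 8, 32], [331, 232, 34, 25, 347], [267, 252, 8, 5, 32], [201, 257, 102, 86, 4030], [0, 258, 8, 22, 122], [338, 261, 18, 5, 61], [57, 274, 85, 58, 2612], [18, 277, 37, 42, 351], [296, 281, 10, 22, 96]]
[[256.36925517 167.64240884]]
```

A changed patch at (298,162) lies near the pen, so I'll check that the pen and book have not moved.

```bash
python3 - <<'E'
from h import *
b,K,T,s=cam("side");s0=cv2.imread("pics/side0.png")[:,:,::-1]
def m(im):
    h=cv2.cvtColor(im,cv2.COLOR_RGB2HSV); red=((h[:,:,1]>90)&(h[:,:,2]>60)&((h[:,:,0]<8)|(h[:,:,0]>172)))
    g=cv2.cvtColor(im,cv2.COLOR_RGB2GRAY).astype(int)
    r=np.argwhere(red[140:185,275:325])+[140,275]; w=np.argwhere(g[140:178,280:315]>110)
    return r[:,::-1].tolist(), g[155:176,298:312]
r0,g0=m(s0);r1,g1=m(np.ascontiguousarray(b));print(r0);print(r1)
for x,y in zip(g0[::2],g1[::2]): print(x,y)
t,K,T,s=cam("top");t0=cv2.imread("pics/top0.png")
for im in (t0,t[:,:,::-1]):
    g=cv2.cvtColor(np.ascontiguousarray(im),cv2.COLOR_BGR2GRAY);k=np.zeros_like(g);k[170:280,175:262]=(g<60)[170:280,175:262]
    c=max(cv2.findContours(k,0,1)[0],key=cv2.contourArea);print(cv2.minAreaRect(c))
    w=np.argwhere(g[178:202,185:246]>85);print(w.mean(0)+[178,185],len(w))
E
```

```text
[[285, 147], [309, 173], [308, 174], [309, 174], [310, 174], [309, 175], [310, 175]]
[[285, 147]]
[ 56  57  57  57  57  66 136 177 177 177 176 176 176 177] [ 56  57  57  56  56  67 144 186 186 186 185 185 185 186]
[ 58  57  57  57  56  57  59  89 163 177 176 177 176 177] [ 56  56  56  56  55  55  56  75  74  75  80 134 134 134]
[158  91  57  57  57  58  57  58  61 107 162 177 177 177] [166  95  57  56  53  53  52  52  52  51  53  53  57  58]
[169 186 158  70  57  56  57  58  57  59  68 133 169 177] [164 145  52  53  53  54  57  58  59  62  66  66  65  66]
[129 153 162 186 115  62  58  58  57  58  58  60  88 159] [53 54 53 52 53 56 63 61 59 56 53 54 53 53]
[ 58 109 146 154 175 171  94  60  59  59  59  58  59  63] [52 52 54 53 53 58 63 64 58 55 53 53 52 54]
[ 57  55  73 119 145 136 179 159  96  60  58  58  59  59] [54 53 53 53 54 53 53 54 53 53 53 54 53 54]
[ 57  58  57  54  73 120 150 169 186 158  75  59  60  60] [53 53 54 54 54 54 53 54 56 62 66 64 59 59]
[ 57  58  58  57  55  58  85 129 153 168 181 120  67  59] [52 54 54 53 54 54 55 54 55 67 73 77 67 66]
[ 58  58  58  58  57  58  55  59 103 131  96 126  94  61] [58 54 54 53 54 55 54 54 54 54 55 58 61 64]
[59 59 59 60 59 60 60 57 56 61 65 75 82 62] [112 101  86  73  65  58  54  55  54  55  54  54  54  55]
((217.13436889648438, 224.9674530029297), (83.06378173828125, 58.273956298828125), 82.09283447265625)
[185.46179966 213.19354839] 589
((217.0397491455078, 224.7861328125), (82.3484115600586, 58.13638687133789), 82.09283447265625)
[185.80507132 213.1933439 ] 631
```

The patch was only the gripper occluding the view. In the top view, the book and pen are where they started.

```bash
python3 -c "
from cell import robot
print(robot.hand_in())"
```

```text
the job is handed in; nothing more can be done
None
```

The job is handed in: the cap lies open side down on the lab book, and the iris ring is turned clockwise to its stop, snugged at about 0.59 N m (a little over the 0.5 asked) and let go; the book and pen have not moved, I steered clear of the tape and tweezers but did not re-measure them, and the hand-in returned no verdict.

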